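# Seal the clip-lid storage box

### The job

Close the stainless storage box airtight: press its lid down around the edge, corner by corner, until the seal is fully home everywhere, then fold each of the four hinged clips down against the wall until it snaps in and stays. Press firmly but never lean on the box hard enough to crack its lid, and leave the other kitchen things where they are.

Things in the scene. Friction and masses are not known exactly. Their poses are not given: they have to be found in the camera images.
- box: Stainless storage box, 140 (its x) by 180 (its y) by 90 high, held fast on grippy rubber feet. Origin at the centre of its underside, z up, x away from the robot at zero yaw. On it a white lid with four grey clips, hinged at the middle of each side. From the robot the box with lid and clips takes at most 45 N; beyond that it counts as cracked.
- lid_top (a point): Centre of the lid's flat top. White plastic lid, 156 by 196, 8 thick, on a dark rubber gasket; it is captive and can only sink and tilt. Its top is 98 above the box's origin when the seal is fully home, about 102 to 103 at the start. Once home it stays down by itself.
- corner_near_left (a point): Point on the lid's top near the near left corner, 62 (x) and 82 (y) from the centre, above the gasket. Home: 98 above the box's origin; at the start 102 to 103. The gasket sinks only under 7 to 9 N pressed here, stays where pressed to, and stops hard when home: feel for it, readings are too coarse. Pressing one corner tips the opposite one up for the moment; no gasket rises again.
- corner_near_right (a point): Point on the lid's top near the near right corner, 62 (x) and 82 (y) from the centre, above the gasket. Home: 98 above the box's origin; at the start 102 to 103. The gasket sinks only under 7 to 9 N pressed here, stays where pressed to, and stops hard when home: feel for it, readings are too coarse. Pressing one corner tips the opposite one up for the moment; no gasket rises again.
- corner_far_left (a point): Point on the lid's top near the far left corner, 62 (x) and 82 (y) from the centre, above the gasket. Home: 98 above the box's origin; at the start 102 to 103. The gasket sinks only under 7 to 9 N pressed here, stays where pressed to, and stops hard when home: feel for it, readings are too coarse. Pressing one corner tips the opposite one up for the moment; no gasket rises again.
- corner_far_right (a point): Point on the lid's top near the far right corner, 62 (x) and 82 (y) from the centre, above the gasket. Home: 98 above the box's origin; at the start 102 to 103. The gasket sinks only under 7 to 9 N pressed here, stays where pressed to, and stops hard when home: feel for it, readings are too coarse. Pressing one corner tips the opposite one up for the moment; no gasket rises again.
- clip_near (a joint): Near clip's angle, rad: 0 down flat along the wall, snapped in; 1.57 level outward; 2.0 fully raised. Weakly sprung to 1.6 (0.03 N m at most): let go unsnapped, it swings out again. Its inner hook snaps under a sprung bar on the wall at 4 to 8 N pushed inward 25 below the hinge line; while that side of the lid is still up, the hook is blocked.
- clip_near_end (a point): Middle of the free edge of the near clip (-x side of the box): a plate 4 thick, 56 wide, reaching 34 from its hinge line, which lies 81 out from the box's centre and 94 above its origin once the lid is home.
- clip_far (a joint): Far clip's angle, rad: 0 down flat along the wall, snapped in; 1.57 level outward; 2.0 fully raised. Weakly sprung to 1.6 (0.03 N m at most): let go unsnapped, it swings out again. Its inner hook snaps under a sprung bar on the wall at 4 to 8 N pushed inward 25 below the hinge line; while that side of the lid is still up, the hook is blocked.
- clip_far_end (a point): Middle of the free edge of the far clip (+x side of the box): a plate 4 thick, 56 wide, reaching 34 from its hinge line, which lies 81 out from the box's centre and 94 above its origin once the lid is home.
- clip_left (a joint): Left clip's angle, rad: 0 down flat along the wall, snapped in; 1.57 level outward; 2.0 fully raised. Weakly sprung to 1.6 (0.03 N m at most): let go unsnapped, it swings out again. Its inner hook snaps under a sprung bar on the wall at 4 to 8 N pushed inward 25 below the hinge line; while that side of the lid is still up, the hook is blocked.
- clip_left_end (a point): Middle of the free edge of the left clip (+y side of the box): a plate 4 thick, 64 wide, reaching 34 from its hinge line, which lies 101 out from the box's centre and 94 above its origin once the lid is home.
- clip_right (a joint): Right clip's angle, rad: 0 down flat along the wall, snapped in; 1.57 level outward; 2.0 fully raised. Weakly sprung to 1.6 (0.03 N m at most): let go unsnapped, it swings out again. Its inner hook snaps under a sprung bar on the wall at 4 to 8 N pushed inward 25 below the hinge line; while that side of the lid is still up, the hook is blocked.
- clip_right_end (a point): Middle of the free edge of the right clip (-y side of the box): a plate 4 thick, 64 wide, reaching 34 from its hinge line, which lies 101 out from the box's centre and 94 above its origin once the lid is home.
- bowl: Small white ceramic bowl, 100 across the rim, 42 high; origin under its centre. Not part of the job.
- spoon: White ceramic soup spoon lying flat, 134 long, 17 high; origin under its handle's fore part. Not part of the job.
- pestle: Dark wooden pestle lying on its side, 172 long, 38 thick; origin under its middle. Not part of the job.
- mortar: Clay mortar, 172 across, 115 high; origin under its centre. Not part of the job.
- spinner: Clear plastic salad spinner with white cover and press button, 248 across, 160 high; origin under its centre. Not part of the job.
- canister: Empty round stainless canister, 106 across, 149 high; origin under its centre. Not part of the job.
- jar: Brown glass jar with a metal cap, 72 across, 100 high; origin under its centre. Not part of the job.
Mind the look-alikes: they are no part of the job. What is shaped like the box but green is not meant.

How it is judged:
On the way, in this order (a step that is already met when the one before it is completed fails the run):
1. the lid's seal is home at all four corners (z of each of corner_near_left, corner_near_right, corner_far_left, corner_far_right in the frame of box below 0.0996 m), for 0.1 s.
2. all four clips are snapped in (value of joint each of clip_near, clip_far, clip_left, clip_right below 0.12 rad), for 0.1 s.
At the end, for the whole second after the job is handed in: All four corner points of the lid are no more than 1.6 mm above their home height (98 mm above the box's underside), and all four clips hang within 0.12 rad of flat along the wall, at rest by themselves (all of step 1 and all of step 2 and velocity of joint each of clip_near, clip_far, clip_left, clip_right below 0.2 rad/s); the robot touches nothing.
It fails at once if the box, its lid or a clip was pressed with more than 45 N (contact force between any of the fingers, the arm and box above 45 N).
It fails at once if another kitchen thing was moved by more than 30 mm (distance of any of bowl, spoon, pestle, mortar, spinner, canister, jar from where it was at the start of the episode above 0.03 m).
It also fails if it takes over 58 s, if anything falls off the work surface, if the arm or the gripper's body presses on something with over 40 N, if the wrist force passes 120 N, or if a joint passes its speed limit or range.

### The arm

A 7-joint arm with a two-finger parallel gripper is mounted at the origin on the work surface. World frame = base frame: x ahead of the robot, y to its left, z up, the work surface at z = 0. Lengths are in m, angles in rad, forces in N, time in s.
With the tool pointing down it reaches from about 0.4 to 0.85 m from the base axis. Payload 10.4 kg.
Tool frame: the origin (TCP) lies midway between the tips of the shut fingers; the grasp point (between the pads) lies 19 mm behind it; z points along the fingers, y is the line along which they close (so a half turn about z gives the same grasp; the last joint's range is limited). The gripper opens to 87 mm and grips with 3 to 60 N. Pads are 19 mm wide; open, the fingers measure 117 mm over their backs; the gripper's body (75 mm by 190 mm) begins 51 mm behind the grasp point.
Start: joints at [-1.22, 0.332, -0.065, 1.46, 0.022, 1.35, -0.088], TCP at [0.228, 0.582, 0.223] pointing down, gripper open.
Joint ranges: [-2.6, 2.6], [-0.5, 2.12], [-1.47, 1.34], [0.16, 2.42], [-1.27, 4.41], [0.06, 2.06], [-2.6, 2.6]. Speed limits (rad/s): [2.22, 2.22, 2.79, 2.79, 3.14, 3.14, 3.14].

### API

Orientations are given as a unit quaternion [x, y, z, w].
In Python, from bench import r gives the robot as it stands.
- The arm moves only by the tool arm_command, never from a script. Its arguments are lists of equal length, an entry for each row: "xyz": the shift along the world's x, y, z in m, a list of three; "rot": the turn, a rotation vector about the world's x, y, z in rad, a list of three. In form: {"xyz": [[tx, ty, tz], ...], "rot": [[ax, ay, az], ...]}. A call has 1 to 20 rows; each row is the pose to reach, as a shift and turn from the pose commanded when the call began; what a row does not reach only later rows make up. A row lasts 1/12 s, in which the tool goes at most 41.7 mm and 7.16 degrees, less where a joint would pass 70% of its speed; a pose out of reach is approached as far as the arm can. A call with a gripper value outside its range is refused whole. "grip" is the opening, from 0 (shut) to 1 (fully open), set as the call begins (left out, the last holds). The fingers move at their own pace and stop on an object; "squeeze" is the grip in N (left out, the last holds). Time passes only in rows, so rows that repeat a pose let the fingers close. It gives the time, the measured TCP pose, the force, the opening and the grip force at its end, in the units of the state.
- r.read_state(): the state, without advancing time (a new reading comes with each control period).
- r.camera(name): name is "scene" or "top"; returns the picture (400x640x3 uint8, red, green, blue); there is no depth.
- r.camera_model(name): a dict with "fx", "fy", "cx", "cy" (pixels), "T" (4x4, takes a point from camera to world coordinates). Camera axes: x right, y up, looking along -z (the intrinsics and any distortion apply to the point x, -y, -z); pixel columns grow to the right and rows downward; lengths in m; the calibration is good to about 2 mm. A picture is of the moment at which its call begins. camera_model takes no time and is no camera call.
- r.close_job(): hands the job in; it is judged then, once.
Trained networks look in the newest picture that a camera, given by its name, has taken for a name from the list of things; names that differ only in an ending like _2 or _b are one class to them, and where a whole thing is asked for, a point or a joint stands for the part that bears it (a point fixed in the world has none). Each returns a list of dicts, best first, with "conf" (0 to 1); they miss things now and then, are a little off and sometimes report something else, mostly with a low value. They report only what shows in the picture. A call takes as long as a camera call. They do not tell look-alikes from the thing itself.
- r.look_for(label, camera): "at" ([x, y, z] in m, in the coordinates of the camera as it stood for that picture, good to about 4 mm: the middle of the surface that is visible of it).
- r.spot_point(label, camera): "at" ([x, y, z] in m, in the coordinates of the camera as it stood for that picture, good to about 4 mm: a listed point, or the origin of a listed thing).
The state is a dict: "time": time; "joint_positions": joint angles; "joint_vel": joint speeds; "joint_torque": joint torques, N m; "ee_pos": TCP position; "eef_rot": TCP orientation; "ft_force": force on the tool from outside, world axes, zero at the start; "torque": the same for the moment, N m; "width": finger opening in m; "grip_force": force on a finger pad.
Only numpy, scipy, OpenCV 4.12 (cv2) and the standard library are available. Lean on these libraries where they do the work, as an engineer would, in place of code of your own. Each camera call takes 0.05 s, during which the arm holds its last target. There are 200 camera calls.

## Working session

There is one attempt and no reset: what is moved stays moved. The work goes in short steps, Python scripts to look and compute and a tool call to move; the robot and the scene stay as the last step left them, time stands still between calls to the robot, and variables do not carry over. Pictures are saved under pics/ and viewed, at most 10 in all, crops included, and the job is handed in when it is done.

Besides the shell and the picture viewer there is one more tool, called after "Emit:" as name(argument=value, ...) on one line, values as JSON. arm_command: Moves the arm, as the interface text tells. Its arguments: {"type":"object","properties":{"xyz":{"type":"array"},"rot":{"type":"array"},"grip":{"type":"number"},"squeeze":{"type":"number"}},"required":["xyz","rot"]}

```bash
mkdir -p pics; cat > h.py <<'E'
from bench import r
import numpy as np, cv2
def w(cam,p):
    T=np.array(r.camera_model(cam)["T"]); return (T@np.r_[p,1])[:3]
def px(cam,P):
    m=r.camera_model(cam); q=np.linalg.inv(np.array(m["T"]))@np.r_[P,1]
    return np.round([m["fx"]*q[0]/-q[2]+m["cx"], m["fy"]*-q[1]/-q[2]+m["cy"]]).astype(int)
E
python3 - <<'E'
from h import *
for c in("scene","top"):
    im=r.camera(c); cv2.imwrite(f"pics/{c}0.png",im[:,:,::-1])
    for l in("box","lid_top","corner_near_left","corner_near_right","corner_far_left","corner_far_right","clip_near_end","clip_far_end","clip_left_end","clip_right_end"):
        for d in r.spot_point(l,c)[:3]:
            P=w(c,d["at"]); print(c,l,round(d["conf"],2),P.round(3),px(c,P))
s=r.read_state(); print(s["time"],s["ee_pos"],s["eef_rot"],s["ft_force"],s["width"])
E
```

```text
scene box 0.92 [0.578 0.076 0.001] [334 232]
scene box 0.92 [0.313 0.161 0.001] [291 179]
scene box 0.58 [ 0.3   -0.178 -0.004] [210 234]
scene lid_top 0.93 [0.313 0.165 0.099] [291 156]
scene lid_top 0.77 [0.576 0.068 0.102] [333 210]
scene lid_top 0.7 [0.469 0.101 0.085] [313 191]
scene corner_near_left 0.9 [0.538 0.161 0.1  ] [343 188]
scene corner_near_left 0.79 [ 0.237 -0.099  0.102] [212 186]
scene corner_near_left 0.62 [0.276 0.261 0.104] [302 137]
scene corner_near_right 0.93 [0.501 0.003 0.102] [299 210]
scene corner_near_right 0.93 [0.232 0.1   0.101] [259 155]
scene corner_far_left 0.8 [0.394 0.22  0.105] [320 157]
scene corner_far_left 0.7 [0.658 0.139 0.102] [371 210]
scene corner_far_left 0.69 [ 0.362 -0.094  0.107] [240 203]
scene corner_far_right 0.73 [ 0.365 -0.259  0.101] [195 238]
scene corner_far_right 0.73 [ 0.695  0.421 -0.003] [427 192]
scene corner_far_right 0.62 [ 0.627 -0.022  0.102] [327 237]
scene clip_near_end 0.59 [0.469 0.098 0.086] [313 191]
scene clip_near_end 0.51 [0.524 0.261 0.   ] [357 192]
scene clip_near_end 0.25 [ 0.444 -0.446 -0.003] [162 323]
[... 978 characters left out ...]
rner_far_left 0.87 [ 0.358 -0.095  0.1  ] [362 250]
top corner_far_left 0.8 [0.654 0.132 0.103] [285 144]
top corner_far_left 0.63 [0.395 0.225 0.105] [247 233]
top corner_far_right 0.81 [ 0.363 -0.259  0.103] [421 250]
top corner_far_right 0.59 [0.349 0.064 0.103] [305 251]
top clip_near_end 0.63 [0.468 0.095 0.09 ] [295 209]
top clip_near_end 0.3 [0.654 0.134 0.105] [284 144]
top clip_far_end 0.67 [0.69  0.044 0.104] [316 133]
top clip_left_end 0.74 [0.604 0.203 0.095] [260 161]
top clip_left_end 0.49 [ 0.293 -0.074  0.066] [353 273]
1.1 [0.22820557 0.58186488 0.22259725] [1.85793268e-01 9.82588856e-01 4.68637363e-05 1.13816677e-05] [-0.46366745 -0.03302918  0.56147739] 0.08698405156719259
```

View pics/scene0.png

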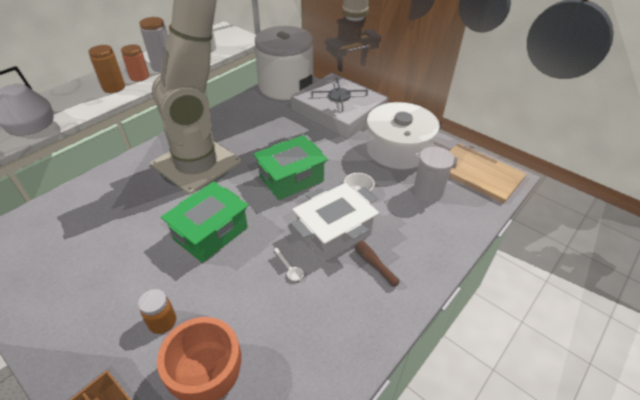

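View pics/top0.png

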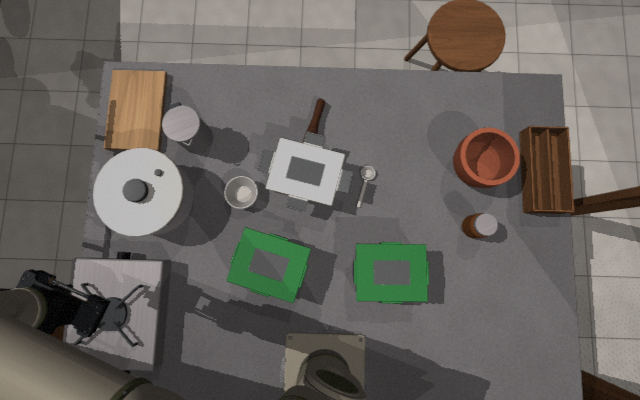

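```bash
python3 - <<'E'
from h import *
a=cv2.imread("pics/top0.png"); b=cv2.imread("pics/scene0.png")
a=cv2.resize(a[90:240,205:405],(800,600),interpolation=cv2.INTER_CUBIC)[:,:]
b=cv2.resize(b[130:290,250:450],(800,640),interpolation=cv2.INTER_CUBIC)
cv2.imwrite("pics/crop0.png",np.hstack([cv2.resize(a,(400,300)),cv2.resize(b,(400,300))]))
# fit box pose
loc=np.array([[-62,82],[-62,-82],[62,82],[62,-82],[-115,0],[115,0],[0,135],[0,-135]])/1000
W=np.array([[.538,.162],[.501,.003],[.656,.136],[.627,-.022],[.4685,.0965],[.691,.0445],[.6085,.2025],[.546,-.059]])
A=[];
z=(loc[:,0]+1j*loc[:,1]); y=W[:,0]+1j*W[:,1]
ym=y.mean(); k=((y-ym)*z.conj()).sum()
print("c",ym,"yaw",np.angle(k),"scale",abs(k)/(abs(z)**2).sum())
print(abs(y-ym-z*np.exp(1j*np.angle(k))).round(4))
E
```

```text
c (0.5795+0.07043750000000001j) yaw -0.22167643298669673 scale 0.9942838771203915
[0.0023 0.0011 0.0022 0.0052 0.0014 0.0009 0.0008 0.0044]
```

View pics/crop0.png

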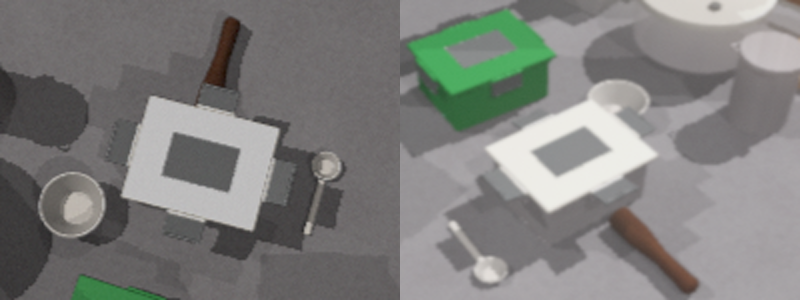

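The candidates are the white-lidded steel box at top (305,170) / scene (335,212), and two green ones at top (269,264) and (391,271). The white-lidded steel box fits the description, with its clips out level. The others are green look-alikes. The bowl is to its near left, the pestle beyond it and the spoon to its right, all lower than 60 mm.

Emit:
arm_command(xyz=[[0.0,0.0,0.03],[0.02,-0.025,0.035],[0.04,-0.055,0.035],[0.06,-0.08,0.035],[0.08,-0.11,0.035],[0.1,-0.135,0.035],[0.12,-0.16,0.035],[0.14,-0.19,0.03],[0.16,-0.215,0.02],[0.18,-0.245,0.01],[0.2,-0.27,0.0],[0.22,-0.3,-0.01],[0.24,-0.325,-0.02],[0.26,-0.35,-0.035],[0.28,-0.38,-0.05],[0.295,-0.4,-0.06],[0.309,-0.418,-0.07],[0.309,-0.418,-0.08],[0.309,-0.418,-0.08],[0.309,-0.418,-0.08]], rot=[[0,0,0],[0,0,0.02],[0,0,0.04],[0,0,0.06],[0,0,0.08],[0,0,0.1],[0,0,0.12],[0,0,0.15],[0,0,0.15],[0,0,0.15],[0,0,0.15],[0,0,0.15],[0,0,0.15],[0,0,0.15],[0,0,0.15],[0,0,0.15],[0,0,0.15],[0,0,0.15],[0,0,0.15],[0,0,0.15]], grip=0)

```text
time: 2.77
ee_pos: [0.5366, 0.1645, 0.1423]
eef_rot: [0.111, 0.994, -0.0, -0.001]
ft_force: [-0.3, 0.7, 0.0]
width: 0.0005
grip_force: 0.0
```

Emit:
arm_command(xyz=[[0,0,-0.02],[0,0,-0.032],[0,0,-0.037],[0,0,-0.039],[0,0,-0.041],[0,0,-0.042],[0,0,-0.043],[0,0,-0.043]], rot=[[0,0,0],[0,0,0],[0,0,0],[0,0,0],[0,0,0],[0,0,0],[0,0,0],[0,0,0]])

```text
time: 3.43
ee_pos: [0.5372, 0.1645, 0.1007]
eef_rot: [0.111, 0.994, 0.0, 0.0]
ft_force: [-4.2, 0.5, 6.2]
width: 0.0007
grip_force: 3.2
```

Emit:
arm_command(xyz=[[0,0,-0.001],[0,0,-0.002],[0,0,-0.003],[0,0,-0.003],[0,0,-0.003]], rot=[[0,0,0],[0,0,0],[0,0,0],[0,0,0],[0,0,0]])

```text
time: 3.85
ee_pos: [0.5371, 0.1646, 0.098]
eef_rot: [0.111, 0.994, 0.001, 0.0]
ft_force: [-4.8, -0.1, 9.1]
width: 0.0007
grip_force: 4.4
```

Emit:
arm_command(xyz=[[0,0,-0.001],[0,0,-0.002],[0,0,-0.002],[0,0,-0.002]], rot=[[0,0,0],[0,0,0],[0,0,0],[0,0,0]])

```text
time: 4.18
ee_pos: [0.5372, 0.1646, 0.0974]
eef_rot: [0.112, 0.994, 0.001, 0.0]
ft_force: [-11.9, -1.2, 23.9]
width: 0.0004
grip_force: 11.6
```

Emit:
arm_command(xyz=[[0,0,0.012],[0,0,0.025],[-0.008,-0.035,0.025],[-0.016,-0.07,0.025],[-0.024,-0.105,0.025],[-0.032,-0.14,0.025],[-0.036,-0.16,0.02],[-0.036,-0.16,0.013],[-0.036,-0.16,0.01],[-0.036,-0.16,0.008],[-0.036,-0.16,0.006],[-0.036,-0.16,0.005],[-0.036,-0.16,0.004],[-0.036,-0.16,0.003],[-0.036,-0.16,0.002],[-0.036,-0.16,0.002],[-0.036,-0.16,0.001],[-0.036,-0.16,0.001]], rot=[[0,0,0],[0,0,0],[0,0,0],[0,0,0],[0,0,0],[0,0,0],[0,0,0],[0,0,0],[0,0,0],[0,0,0],[0,0,0],[0,0,0],[0,0,0],[0,0,0],[0,0,0],[0,0,0],[0,0,0],[0,0,0]])

```text
time: 5.68
ee_pos: [0.5016, 0.0048, 0.0974]
eef_rot: [0.111, 0.994, 0.0, 0.0]
ft_force: [-11.0, -1.0, 22.7]
width: 0.0004
grip_force: 11.7
```

Emit:
arm_command(xyz=[[0,0,0.012],[0,0,0.025],[0.03,-0.007,0.025],[0.06,-0.014,0.025],[0.09,-0.02,0.025],[0.121,-0.027,0.025],[0.121,-0.027,0.02],[0.121,-0.027,0.014],[0.121,-0.027,0.01],[0.121,-0.027,0.008],[0.121,-0.027,0.006],[0.121,-0.027,0.005],[0.121,-0.027,0.004],[0.121,-0.027,0.003],[0.121,-0.027,0.002],[0.121,-0.027,0.001],[0.121,-0.027,0.0],[0.121,-0.027,0.0]], rot=[[0,0,0],[0,0,0],[0,0,0],[0,0,0],[0,0,0],[0,0,0],[0,0,0],[0,0,0],[0,0,0],[0,0,0],[0,0,0],[0,0,0],[0,0,0],[0,0,0],[0,0,0],[0,0,0],[0,0,0],[0,0,0]])

```text
time: 7.18
ee_pos: [0.6216, -0.0224, 0.0976]
eef_rot: [0.111, 0.994, 0.001, 0.0]
ft_force: [-8.1, 0.9, 15.3]
width: 0.0004
grip_force: 7.5
```

Emit:
arm_command(xyz=[[0,0,0.012],[0,0,0.025],[0.009,0.04,0.025],[0.018,0.08,0.025],[0.027,0.12,0.025],[0.036,0.16,0.025],[0.036,0.16,0.02],[0.036,0.16,0.014],[0.036,0.16,0.01],[0.036,0.16,0.008],[0.036,0.16,0.006],[0.036,0.16,0.005],[0.036,0.16,0.004],[0.036,0.16,0.003],[0.036,0.16,0.002],[0.036,0.16,0.001],[0.036,0.16,0.0],[0.036,0.16,0.0]], rot=[[0,0,0],[0,0,0],[0,0,0],[0,0,0],[0,0,0],[0,0,0],[0,0,0],[0,0,0],[0,0,0],[0,0,0],[0,0,0],[0,0,0],[0,0,0],[0,0,0],[0,0,0],[0,0,0],[0,0,0],[0,0,0]])

```text
time: 8.68
ee_pos: [0.6586, 0.1354, 0.0976]
eef_rot: [0.112, 0.994, -0.0, 0.001]
ft_force: [-6.4, -4.5, 13.9]
width: 0.0007
grip_force: 7.1
```

Emit:
arm_command(xyz=[[0,0,-0.001],[0,0,-0.0015],[0,0,-0.0015]], rot=[[0,0,0],[0,0,0],[0,0,0]])

```text
time: 8.93
ee_pos: [0.6587, 0.1354, 0.0973]
eef_rot: [0.112, 0.994, 0.0, 0.001]
ft_force: [-11.3, -4.1, 22.9]
width: 0.0006
grip_force: 11.4
```

Emit:
arm_command(xyz=[[0,0,0.012],[0,0,0.025],[-0.009,-0.04,0.025],[-0.018,-0.08,0.025],[-0.027,-0.12,0.025],[-0.036,-0.16,0.025],[-0.036,-0.16,0.02],[-0.036,-0.16,0.014],[-0.036,-0.16,0.01],[-0.036,-0.16,0.007],[-0.036,-0.16,0.005],[-0.036,-0.16,0.003],[-0.036,-0.16,0.002],[-0.036,-0.16,0.001],[-0.036,-0.16,0.0],[-0.036,-0.16,0.0]], rot=[[0,0,0],[0,0,0],[0,0,0],[0,0,0],[0,0,0],[0,0,0],[0,0,0],[0,0,0],[0,0,0],[0,0,0],[0,0,0],[0,0,0],[0,0,0],[0,0,0],[0,0,0],[0,0,0]])

```text
time: 10.27
ee_pos: [0.6226, -0.0214, 0.0971]
eef_rot: [0.111, 0.994, 0.001, 0.0]
ft_force: [-13.8, 2.7, 28.1]
width: 0.0005
grip_force: 13.9
```

Emit:
arm_command(xyz=[[0,0,0.015],[0,0,0.03],[-0.024,-0.013,0.03],[-0.048,-0.026,0.03],[-0.0725,-0.04,0.03],[-0.0725,-0.04,0.022],[-0.0725,-0.04,0.014],[-0.0725,-0.04,0.007],[-0.0725,-0.04,0.0],[-0.0725,-0.04,-0.006],[-0.0725,-0.04,-0.012],[-0.0725,-0.04,-0.018],[-0.0725,-0.04,-0.024],[-0.0725,-0.04,-0.03],[-0.0725,-0.04,-0.03]], rot=[[0,0,0],[0,0,0],[0,0,0],[0,0,0],[0,0,0],[0,0,0],[0,0,0],[0,0,0],[0,0,0],[0,0,0],[0,0,0],[0,0,0],[0,0,0],[0,0,0],[0,0,0]])

```text
time: 11.52
ee_pos: [0.549, -0.0631, 0.0626]
eef_rot: [0.112, 0.994, -0.0, -0.001]
ft_force: [-0.1, -1.3, -0.2]
width: -0.0
grip_force: 0.4
```

Emit:
arm_command(xyz=[[0.001,0.004,0],[0.002,0.008,0],[0.003,0.012,0],[0.0035,0.015,0],[0.004,0.017,0],[0.004,0.018,0],[0.0043,0.019,0],[0.0045,0.0195,0],[0.0045,0.0195,0]], rot=[[0,0,0],[0,0,0],[0,0,0],[0,0,0],[0,0,0],[0,0,0],[0,0,0],[0,0,0],[0,0,0]])

```text
time: 12.27
ee_pos: [0.5544, -0.044, 0.0642]
eef_rot: [0.112, 0.994, -0.0, 0.0]
ft_force: [-0.1, -3.0, 0.4]
width: 0.0003
grip_force: 1.5
```

Emit:
arm_command(xyz=[[0.0002,0.001,0],[0.0004,0.002,0],[0.0006,0.003,0],[0.0006,0.003,0]], rot=[[0,0,0],[0,0,0],[0,0,0],[0,0,0]])

```text
time: 12.6
ee_pos: [0.5547, -0.0406, 0.0639]
eef_rot: [0.112, 0.994, 0.0, -0.0]
ft_force: [0.7, -3.1, -0.8]
width: 0.0005
grip_force: 1.3
```

Emit:
arm_command(xyz=[[0.0002,0.001,0],[0.0004,0.002,0],[0.0004,0.002,0]], rot=[[0,0,0],[0,0,0],[0,0,0]])

```text
time: 12.85
ee_pos: [0.5549, -0.0392, 0.064]
eef_rot: [0.112, 0.994, -0.0, -0.0]
ft_force: [-0.5, -5.3, -1.1]
width: 0.0006
grip_force: 2.6
```

Emit:
arm_command(xyz=[[0.0002,0.001,0],[0.0004,0.002,0],[0.0004,0.002,0]], rot=[[0,0,0],[0,0,0],[0,0,0]])

```text
time: 13.1
ee_pos: [0.5549, -0.039, 0.064]
eef_rot: [0.113, 0.994, -0.001, -0.0]
ft_force: [-1.8, -10.7, 0.4]
width: 0.0003
grip_force: 5.5
```

Emit:
arm_command(xyz=[[0.0002,0.001,0],[0.0004,0.002,0],[0.0004,0.002,0]], rot=[[0,0,0],[0,0,0],[0,0,0]])

```text
time: 13.35
ee_pos: [0.5549, -0.0388, 0.0639]
eef_rot: [0.113, 0.994, -0.002, -0.001]
ft_force: [-3.2, -15.9, 1.3]
width: 0.0002
grip_force: 8.4
```

Emit:
arm_command(xyz=[[-0.002,-0.01,0],[-0.005,-0.022,0],[-0.005,-0.022,0.03],[-0.005,-0.022,0.061],[-0.025,0.01,0.061],[-0.045,0.045,0.061],[-0.065,0.08,0.061],[-0.0838,0.11,0.061],[-0.0838,0.128,0.061],[-0.0838,0.128,0.061]], rot=[[0,0,0],[0,0,0],[0,0,0],[0,0,0],[0,0,0],[0,0,0],[0,0,0],[0,0,0],[0,0,0],[0,0,0]])

```text
time: 14.18
ee_pos: [0.4711, 0.0983, 0.1255]
eef_rot: [0.108, 0.994, 0.001, 0.0]
ft_force: [-1.1, 0.1, -0.3]
width: 0.0006
grip_force: 0.0
```

```bash
python3 - <<'E'
from h import *
a=r.camera("top")[:,:,::-1]; b=r.camera("scene")[:,:,::-1]
a=cv2.resize(a[120:220,235:370],(400,296),interpolation=cv2.INTER_CUBIC)
b=cv2.resize(b[160:270,260:410],(400,296),interpolation=cv2.INTER_CUBIC)
cv2.imwrite("pics/c1.png",np.hstack([a,b]))
print(r.read_state()["ee_pos"])
E
```

```text
[0.47221192 0.09386674 0.12535905]
```

View pics/c1.png

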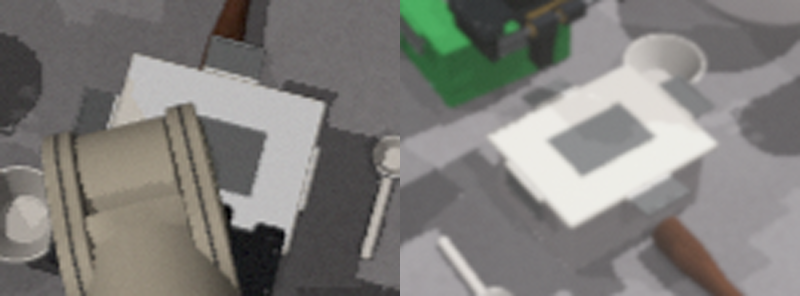

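The right clip (crop (525,190)) hangs flat by itself; the near, far and left ones are still out. The near clip is next.

Emit:
arm_command(xyz=[[0,0,-0.008],[0,0,-0.016],[0,0,-0.024],[0,0,-0.031],[0,0,-0.038],[0,0,-0.044],[0,0,-0.05],[0,0,-0.056],[0,0,-0.062],[0,0,-0.062],[0.004,-0.001,-0.062],[0.008,-0.002,-0.062],[0.012,-0.003,-0.062],[0.015,-0.0035,-0.062],[0.017,-0.004,-0.062],[0.018,-0.004,-0.062],[0.019,-0.0043,-0.062],[0.019,-0.0043,-0.062]], rot=[[0,0,0],[0,0,0],[0,0,0],[0,0,0],[0,0,0],[0,0,0],[0,0,0],[0,0,0],[0,0,0],[0,0,0],[0,0,0],[0,0,0],[0,0,0],[0,0,0],[0,0,0],[0,0,0],[0,0,0],[0,0,0]])

```text
time: 15.78
ee_pos: [0.4882, 0.0896, 0.0628]
eef_rot: [0.111, 0.994, -0.0, -0.003]
ft_force: [-18.5, 1.5, 12.7]
width: 0.0002
grip_force: 9.8
```

Emit:
arm_command(xyz=[[0.001,-0.0002,0],[0.002,-0.0005,0],[0.002,-0.0005,0]], rot=[[0,0,0],[0,0,0],[0,0,0]])

```text
time: 16.03
ee_pos: [0.4884, 0.0896, 0.0626]
eef_rot: [0.111, 0.994, -0.0, -0.005]
ft_force: [-29.2, 4.1, 20.7]
width: 0.0001
grip_force: 14.6
```

Emit:
arm_command(xyz=[[0.001,-0.0002,0],[0.002,-0.0005,0],[0.002,-0.0005,0]], rot=[[0,0,0],[0,0,0],[0,0,0]])

```text
time: 16.28
ee_pos: [0.4885, 0.0895, 0.0623]
eef_rot: [0.111, 0.994, -0.0, -0.007]
ft_force: [-36.8, 4.4, 27.3]
width: 0.0003
grip_force: 19.2
```

Emit:
arm_command(xyz=[[-0.01,0.002,0],[-0.02,0.0045,0],[-0.02,0.0045,0.03],[-0.02,0.0045,0.062],[0.01,0.03,0.062],[0.035,0.055,0.062],[0.06,0.08,0.062],[0.085,0.1,0.062],[0.1137,0.1112,0.062],[0.1137,0.1112,0.062],[0.1137,0.1112,0.054],[0.1137,0.1112,0.046],[0.1137,0.1112,0.038],[0.1137,0.1112,0.031],[0.1137,0.1112,0.024],[0.1137,0.1112,0.018],[0.1137,0.1112,0.012],[0.1137,0.1112,0.006],[0.1137,0.1112,0.0],[0.1137,0.1112,0.0]], rot=[[0,0,0],[0,0,0],[0,0,0],[0,0,0],[0,0,0],[0,0,0],[0,0,0],[0,0,0],[0,0,0],[0,0,0],[0,0,0],[0,0,0],[0,0,0],[0,0,0],[0,0,0],[0,0,0],[0,0,0],[0,0,0],[0,0,0],[0,0,0]])

```text
time: 17.95
ee_pos: [0.6082, 0.1992, 0.0616]
eef_rot: [0.112, 0.994, -0.0, -0.001]
ft_force: [0.3, 0.8, -1.2]
width: 0.0003
grip_force: 0.5
```

Emit:
arm_command(xyz=[[-0.001,-0.004,0],[-0.002,-0.008,0],[-0.003,-0.012,0],[-0.0035,-0.015,0],[-0.004,-0.0165,0],[-0.004,-0.0165,0]], rot=[[0,0,0],[0,0,0],[0,0,0],[0,0,0],[0,0,0],[0,0,0]])

```text
time: 18.45
ee_pos: [0.6051, 0.183, 0.0635]
eef_rot: [0.112, 0.994, 0.001, 0.0]
ft_force: [0.9, 4.2, -1.5]
width: 0.0008
grip_force: 1.7
```

Emit:
arm_command(xyz=[[-0.0002,-0.001,0],[-0.0005,-0.002,0],[-0.0005,-0.002,0]], rot=[[0,0,0],[0,0,0],[0,0,0]])

```text
time: 18.7
ee_pos: [0.605, 0.1827, 0.0636]
eef_rot: [0.111, 0.994, 0.001, 0.001]
ft_force: [4.1, 8.1, -2.7]
width: 0.0007
grip_force: 4.1
```

Emit:
arm_command(xyz=[[-0.0002,-0.001,0],[-0.0005,-0.002,0],[-0.0005,-0.002,0]], rot=[[0,0,0],[0,0,0],[0,0,0]])

```text
time: 18.95
ee_pos: [0.6049, 0.1826, 0.0638]
eef_rot: [0.11, 0.994, 0.003, 0.001]
ft_force: [6.8, 13.3, -5.7]
width: 0.0005
grip_force: 6.6
```

Emit:
arm_command(xyz=[[-0.0001,-0.0005,0],[-0.0002,-0.001,0],[-0.0002,-0.001,0]], rot=[[0,0,0],[0,0,0],[0,0,0]])

```text
time: 19.2
ee_pos: [0.6049, 0.1825, 0.0639]
eef_rot: [0.11, 0.994, 0.003, 0.002]
ft_force: [8.1, 16.1, -6.3]
width: 0.0003
grip_force: 7.8
```

Emit:
arm_command(xyz=[[0.002,0.01,0],[0.0045,0.02,0],[0.0045,0.02,0.03],[0.0045,0.02,0.062],[0.025,-0.01,0.062],[0.045,-0.045,0.062],[0.065,-0.08,0.062],[0.0833,-0.11,0.062],[0.0833,-0.1325,0.062],[0.0833,-0.1325,0.062],[0.0833,-0.1325,0.054],[0.0833,-0.1325,0.046],[0.0833,-0.1325,0.038],[0.0833,-0.1325,0.031],[0.0833,-0.1325,0.024],[0.0833,-0.1325,0.018],[0.0833,-0.1325,0.012],[0.0833,-0.1325,0.006],[0.0833,-0.1325,0.0],[0.0833,-0.1325,0.0]], rot=[[0,0,0],[0,0,0],[0,0,0],[0,0,0],[0,0,0],[0,0,0],[0,0,0],[0,0,0],[0,0,0],[0,0,0],[0,0,0],[0,0,0],[0,0,0],[0,0,0],[0,0,0],[0,0,0],[0,0,0],[0,0,0],[0,0,0],[0,0,0]])

```text
time: 20.87
ee_pos: [0.6863, 0.0452, 0.0614]
eef_rot: [0.112, 0.994, -0.0, -0.001]
ft_force: [1.1, -0.6, -0.7]
width: 0.0005
grip_force: 0.5
```

Emit:
arm_command(xyz=[[-0.004,0.001,0],[-0.008,0.002,0],[-0.011,0.0025,0],[-0.014,0.003,0],[-0.016,0.0035,0],[-0.016,0.0035,0]], rot=[[0,0,0],[0,0,0],[0,0,0],[0,0,0],[0,0,0],[0,0,0]])

```text
time: 21.37
ee_pos: [0.6716, 0.0487, 0.0637]
eef_rot: [0.112, 0.994, 0.0, 0.001]
ft_force: [5.7, -0.9, -2.2]
width: 0.0003
grip_force: 2.9
```

Emit:
arm_command(xyz=[[-0.001,0.0002,0],[-0.0015,0.0003,0],[-0.0015,0.0003,0]], rot=[[0,0,0],[0,0,0],[0,0,0]])

```text
time: 21.62
ee_pos: [0.6715, 0.0486, 0.0639]
eef_rot: [0.112, 0.994, 0.0, 0.003]
ft_force: [12.0, -1.6, -6.4]
width: 0.0004
grip_force: 6.1
```

Emit:
arm_command(xyz=[[-0.0005,0.0001,0],[-0.001,0.0002,0],[-0.001,0.0002,0]], rot=[[0,0,0],[0,0,0],[0,0,0]])

```text
time: 21.87
ee_pos: [0.6715, 0.0487, 0.0641]
eef_rot: [0.112, 0.994, 0.0, 0.004]
ft_force: [15.9, -1.2, -8.4]
width: 0.0008
grip_force: 8.3
```

Emit:
arm_command(xyz=[[0.01,-0.002,0],[0.02,-0.0045,0],[0.02,-0.0045,0.03],[0.02,-0.0045,0.06],[0.02,-0.0045,0.09],[0.0,0.03,0.12],[0.0,0.065,0.14],[0.0,0.1,0.14],[0.0,0.135,0.14],[0.0,0.17,0.14],[0.0,0.2,0.14],[0.0,0.23,0.14],[0.0,0.23,0.14]], rot=[[0,0,0],[0,0,0],[0,0,0],[0,0,0],[0,0,0],[0,0,0],[0,0,0],[0,0,0],[0,0,0],[0,0,0],[0,0,0],[0,0,0],[0,0,0]])

```text
time: 22.95
ee_pos: [0.6655, 0.2881, 0.2022]
eef_rot: [0.107, 0.994, 0.002, -0.002]
ft_force: [-1.6, 1.3, -1.2]
width: 0.0004
grip_force: 0.0
```

```bash
python3 - <<'E'
from h import *
a=r.camera("top")[:,:,::-1]; b=r.camera("scene")[:,:,::-1]
a=cv2.resize(a[120:220,235:370],(400,296),interpolation=cv2.INTER_CUBIC)
b=cv2.resize(b[160:270,260:410],(400,296),interpolation=cv2.INTER_CUBIC)
cv2.imwrite("pics/c2.png",np.hstack([a,b]))
for c in("top","scene"):
  for l in("clip_near_end","clip_far_end","clip_left_end","clip_right_end"):
    for d in r.spot_point(l,c)[:3]:
        P=w(c,d["at"]); print(c,l,round(d["conf"],2),P.round(3))
s=r.read_state();print(s["time"],s["ee_pos"],s["ft_force"])
E
```

```text
top clip_near_end 0.6 [0.581 0.072 0.097]
top clip_near_end 0.43 [0.498 0.088 0.063]
top clip_far_end 0.73 [0.497 0.088 0.062]
top clip_left_end 0.6 [ 0.296 -0.077  0.067]
scene clip_far_end 0.5 [0.661 0.052 0.059]
scene clip_far_end 0.5 [0.395 0.144 0.064]
scene clip_far_end 0.5 [0.658 0.138 0.1  ]
scene clip_left_end 0.26 [ 0.748  0.049 -0.002]
scene clip_right_end 0.67 [ 0.305 -0.277  0.067]
scene clip_right_end 0.58 [ 0.555 -0.024  0.061]
scene clip_right_end 0.44 [0.287 0.063 0.064]
23.45 [0.66867677 0.2784671  0.20328086] [ 0.89319888  0.4464509  -0.50956991]
```

View pics/c2.png

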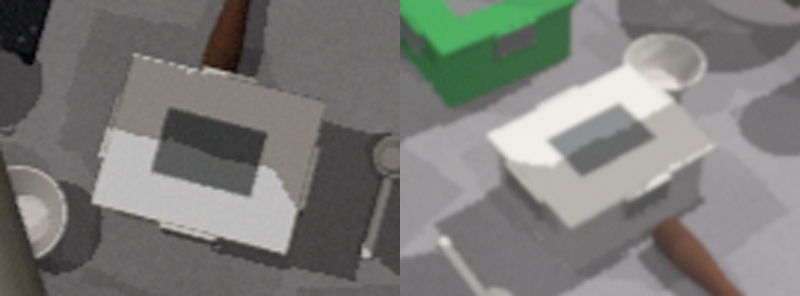

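All four clips now hang flat with nothing touching them: near at crop (190,232), far at (650,190), right at (525,190), and left no longer sticking out. The bowl, spoon and pestle have not moved.

```bash
python3 -c "
from bench import r
print(r.close_job())"
```

```text
the job is handed in; nothing more can be done
None
```

The job is handed in: the lid was pressed to the hard stop at all four corners and all four clips were down flat and staying in the last picture, but during the near clip the wrist force briefly read about 46 N against the 45 N limit, so that limit may have been broken; no verdict was shown.

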